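# Load a sample jar through the sprung flap of an intake lane

### The arm

A 6-joint arm with a two-finger parallel gripper is mounted at the origin on a cart in front of the work surface, level with it; the furniture and walls round the work are solid. World frame = base frame: x ahead of the robot, y to its left, z up, the work surface at z = 0. Lengths are in m, angles in rad, forces in N, time in s.
With the tool pointing down it reaches from about 0.15 to 0.775 m from the base axis. Payload 6.1 kg.
Tool frame: the origin (TCP) lies on the centre line of the jaws, within the pads' length; the fingertips stand tip_extent ahead of it and the grasp point (between the pads) is the TCP (tip_extent is the distance from the TCP to the fingertips, in m); z points along the fingers, y is the line along which they close (so a half turn about z gives the same grasp; the last joint's range is limited). The gripper opens to 85 mm and grips with 20 to 120 N. Pads are 22 mm wide; open, the fingers measure 114 mm over their backs; the gripper's body (76 mm by 85 mm) begins 54 mm behind the grasp point. The pads swing forward as they close: fully open they stand 13 mm farther back than shut.
Start: joints at [-1.28, 0.126, -0.04, 1.405, 0, 1.571], TCP at [0.151, -0.503, 0.25] pointing down, gripper open.
Joint ranges: [-2.72, 2.72], [-0.95, 1.95], [-1.27, 1.35], [-1.78, 2.02], [-1.46, 1.47], [-3.14, 3.14]. Speed limits (rad/s): [2.39, 2.39, 3.01, 3.14, 3.14, 3.14].

### API

Orientations are given as [roll, pitch, yaw] about the fixed x, y, z axes, in that order (R = Rz(yaw) Ry(pitch) Rx(roll)).
In Python, from cell import sense, read_camera, camera_model, finish_job, outline_of, tip_extent gives the robot as it stands.
- The arm moves only by the tool play_rows, never from a script. Its argument "motion" is a list of rows, each a list of 7 numbers: the turn, a rotation vector about the tool's x, y, z in rad, then the shift along the tool's x, y, z in cm, then the opening, from -1 (shut) to 1 (fully open). In form: [[rx, ry, rz, tx, ty, tz, claw], ...]. A call has 1 to 12 rows; each row is the pose to reach, as a shift and turn from the pose commanded when the call began, along the tool's axes at that moment; what a row does not reach only later rows make up. A row lasts 1/10 s, in which the tool goes at most 50 mm and 8.59 degrees, less where a joint would pass 70% of its speed; a pose out of reach is approached as far as the arm can. A call with a gripper value outside its range is refused whole. The fingers move at their own pace and stop on an object; the grip force is fixed at half the most. Time passes only in rows, so rows that repeat a pose let the fingers close. It gives the time, the measured TCP pose, the force, the opening and the grip force at its end, in the units of the state.
- sense(): the state, without advancing time (a new reading comes with each control period).
- read_camera(name): name is "side" or "top" or "wrist"; returns the picture (420x560x3 uint8, blue, green, red); there is no depth.
- camera_model(name): a dict with "fx", "fy", "cx", "cy" (pixels), "extrinsics" (4x4, takes a point from camera to world coordinates); the wrist camera has in their place "T_tool_cam" (4x4, takes a point from camera to tool coordinates, whose origin is the TCP and whose axes are the flange's). Camera axes: x right, y down, z forward; pixel columns grow to the right and rows downward; lengths in m; the calibration is good to about 2 mm. A picture is of the moment at which its call begins: read the wrist's pose just before it. camera_model takes no time and is no camera call.
- finish_job(): hands the job in; it is judged then, once.
Trained networks look in the newest picture that a camera, given by its name, has taken for a name from the list of things; names that differ only in an ending like _2 or _b are one class to them, and where a whole thing is asked for, a point or a joint stands for the part that bears it (a point fixed in the world has none). Each returns a list of dicts, best first, with "score" (0 to 1); they miss things now and then, are a little off and sometimes report something else, mostly with a low value. They report only what shows in the picture. A call takes as long as a camera call. They do not tell look-alikes from the thing itself.
- outline_of(name, camera): "pixels" (420x560 bool, what is visible of it) and "bbox" ([left, top, width, height] in pixels, round what is visible of it).
The state is a dict: "t": time; "joints": joint angles; "qd": joint speeds; "joint_efforts": joint torques, N m; "tcp_pos": TCP position; "tool_rot": TCP orientation; "contact_force": force on the tool from outside, world axes, zero at the start; "wrist_torque": the same for the moment, N m; "grip_width": finger opening in m; "grip_force": force on a finger pad.
Only numpy, scipy, OpenCV 4.12 (cv2) and the standard library are available. Lean on these libraries where they do the work, as an engineer would, in place of code of your own. Each camera call takes 0.05 s, during which the arm holds its last target. There are 200 camera calls.

### The job

Stand the larger sample jar on the apron of the intake lane and slide it gently in through the sprung flap (not over it), on along the lane, until you feel it meet the feeler pad hidden under the cover and push that pad back by about 5 mm, not as far as its end stop. Then draw back so that the flap swings fully shut behind the jar, with the jar upright at the pad, and leave the other things alone.

Things in the scene. Friction and masses are not known exactly. Their poses are not given: they have to be found in the camera images.
- lane: Fixed smooth aluminium intake lane, 322 mm long, upright on the worktop. Origin on the worktop under the middle of the flap gate; +x runs inwards along the lane, +y left, z up. Floor 5 mm thick (top z 5 mm), level from x -120 to 202 mm. Side walls 50 mm high, insides at y -32 mm (right) and +43 mm (left; the open flap lies there), from the gate to the end.
- apron (a point): Middle of the open apron, on the floor's top, at lane x -62, y 0, z 5 mm: stand the jar here. The apron is 132 mm wide, x -120 to -15 mm, with two low round guide rails (top at z 15 mm) that narrow from 107 mm apart at x -112 mm to 63 mm apart at x -14 mm.
- gate (a point): Middle of the gate at the walls' top: lane x 0, y 0, z 50 mm. Gate posts 56 mm high at x -15 to -5 mm, 64 mm apart. Beyond the gate the lane is open at the top, 75 mm wide, up to x 124 mm: shut fingertips can travel along it behind the jar, nothing crosses gate or lane at the top, and the jar's top stands 27 mm above the walls. The jar must come in by the flap, not from above.
- cover_edge (a point): Near edge of the grey cover (x 124 to 202 mm, 75 mm between its walls): lane x 124, y 0, z 85 mm (upper face); the jar fits under. In it a feeler pad, z 19 to 63 mm, its face set anew each time from x 125 to 161 mm (jar's axis at 99 to 135 mm on touching). Held by friction, it gives at 5 N, stays where pushed, end stop after 13 mm. Sliding the jar alone takes under 3 N.
- jar: The larger of two clear screw-lid sample jars with a white lid: round, 52 mm diameter, 72 mm high, about 0.09 kg. Origin at the centre of its underside, z along its axis. Take it round the body.
- small_jar: The smaller sample jar, 44 mm diameter, 60 mm high, white lid; stands near the larger one, either nearer or farther (they swap places). Origin at the centre of its underside. Leave alone.
- enzyme_bottle: Screw-cap bottle, 48 mm diameter, 96 mm high, left of the lane; origin at the centre of its underside. Leave alone.
- weight: Bare metal knobbed calibration weight, 27 mm diameter, 48 mm high, left of the lane; origin at the centre of its underside. Leave alone.
- flap (a joint): Angle of the flap, rad: 0 shut across the gate, grows as it swings inwards (+x), at most 1.5. A 3 mm sheet, 69 mm long, z 9 to 46 mm, on an upright hinge at lane x 0, y +40 mm (left side). Opens inwards only; a spring shuts it (0.6 N at its free edge when shut, 1.7 N wide open, more nearer the hinge). It can shut once the jar's axis is beyond x 92 mm and its sweep is free.
There are look-alikes about, which are no part of the job. What is shaped like the jar but pink or turquoise is not meant.

How it is judged:
On the way, in this order (a step that is already met when the one before it is completed fails the run):
1. the jar, upright on the lane's floor, pushes the flap open (value of joint flap above 0.4 rad and x of jar in the frame of lane between -0.025 and 0.08 m and z of jar in the frame of lane below 0.015 m and angle between jar's own z axis and vertical below 0.2 rad), for 0.1 s.
2. the jar, deep in the lane, has pushed the feeler pad back by more than 2 mm (distance of feeler_c0 from where it was at the start of the episode above 0.002 m and x of jar in the frame of lane above 0.092 m), for 0.1 s.
At the end, for the whole second after the job is handed in: The jar stands upright (within 0.1 rad) and still on the lane's floor, axis 92 to 148 mm beyond the gate, -12 to +20 mm across the lane; the feeler pad is pushed back 2 to 9 mm and the jar is still at it (their centres within 40 mm); the flap is shut (under 0.06 rad) (all of step 2 and x of jar in the frame of lane below 0.148 m and y of jar in the frame of lane between -0.012 and 0.02 m and z of jar in the frame of lane below 0.012 m and angle between jar's own z axis and vertical below 0.1 rad and value of joint flap below 0.06 rad and distance of feeler_c0 from where it was at the start of the episode below 0.009 m and linear speed of jar below 0.02 m/s and horizontal distance between jar and feeler_c0 below 0.04 m); the robot touches nothing.
It fails at once if the feeler pad is pushed to (within 2.5 mm of) its end stop (distance of feeler_c0 from where it was at the start of the episode above 0.0105 m).
It fails at once if in the gate or beyond it, the jar is pressed on the lane or its flap with more than 20 N (contact force between jar and lane above 20 N and x of jar in the frame of lane above -0.04 m).
It fails at once if the jar is tipped over (angle between jar's own z axis and vertical above 0.5 rad).
It fails at once if the smaller jar, the capped bottle or the weight is moved by more than 15 mm (distance of any of small_jar, enzyme_bottle, weight from where it was at the start of the episode above 0.015 m).
It also fails if it takes over 64 s, if anything falls off the work surface, if the arm or the gripper's body presses on something with over 40 N, if the wrist force passes 120 N, or if a joint passes its speed limit or range.

## Working session

There is one attempt and no reset: what is moved stays moved. The work goes in short steps, Python scripts to look and compute and a tool call to move; the robot and the scene stay as the last step left them, time stands still between calls to the robot, and variables do not carry over. Pictures are saved under pics/ and viewed, at most 10 in all, crops included, and the job is handed in when it is done.

Besides the shell and the picture viewer there is one more tool, called after "Call:" in YAML: its name, and indented under it one key for each argument. play_rows: Moves the arm, as the interface text tells. Its arguments: {"type":"object","properties":{"motion":{"type":"array"}},"required":["motion"]}

```bash
mkdir -p pics; ls; python3 - <<'E'
from cell import *
import cv2,numpy as np
s=sense();print({k:np.round(v,3).tolist() for k,v in s.items()}, tip_extent if not callable(tip_extent) else tip_extent())
ims=[read_camera(c) for c in("side","top")]
for c,i in zip(("side","top"),ims):
    m=camera_model(c);print(c,m["fx"],m["cx"],m["cy"],np.round(m["extrinsics"],3).tolist())
    cv2.imwrite(f"pics/{c}0.png",i)
for c in("side","top"):
    for n in("jar","small_jar","lane","flap","enzyme_bottle","weight"):
        print(c,n,[(round(float(d["score"]),2),list(map(int,d["bbox"]))) for d in outline_of(n,c)[:5]])
print(camera_model("wrist"))
E
```

```text
pics
{'t': 0.0, 'joints': [-1.28, 0.126, -0.041, 1.405, 0.0, 1.571], 'qd': [0.001, 0.0, 0.001, -0.0, 0.0, -0.001], 'joint_efforts': [-0.001, -43.592, 35.292, 0.017, -0.0, -0.0], 'tcp_pos': [0.15, -0.503, 0.25], 'tool_rot': [-3.14, -0.0, 0.291], 'contact_force': [-0.157, -0.126, 0.198], 'wrist_torque': [-0.008, 0.027, -0.043], 'grip_force': 0.0, 'grip_width': 0.085} 0.019
side 448.9218958181937 280.1672716404641 208.6791503116158 [[-0.954, -0.179, 0.24, 0.279], [-0.299, 0.624, -0.722, 0.793], [-0.021, -0.761, -0.649, 0.811], [0.0, 0.0, 0.0, 1.0]]
top 413.6976098445401 281.7866392096518 211.58945701254387 [[0.014, -0.998, 0.061, 0.475], [-1.0, -0.016, -0.027, -0.011], [0.027, -0.06, -0.998, 1.032], [0.0, 0.0, 0.0, 1.0]]
side jar [(0.79, [361, 156, 12, 29]), (0.71, [305, 173, 21, 31]), (0.55, [324, 155, 21, 32])]
side small_jar [(0.53, [282, 153, 15, 23])]
side lane [(0.61, [188, 175, 130, 78])]
side flap [(0.48, [266, 209, 7, 12])]
side enzyme_bottle [(0.56, [198, 281, 23, 44]), (0.56, [190, 178, 129, 75])]
side weight [(0.57, [272, 326, 14, 21])]
top jar [(0.85, [365, 233, 30, 23]), (0.81, [374, 266, 29, 27]), (0.72, [327, 216, 23, 22]), (0.5, [278, 190, 7, 3])]
top small_jar [(0.82, [367, 177, 26, 19]), (0.36, [246, 104, 55, 143])]
top lane [(0.77, [245, 103, 61, 138])]
top flap [(0.33, [365, 177, 28, 20])]
top enzyme_bottle [(0.68, [136, 163, 29, 21])]
top weight [(0.62, [139, 237, 12, 6])]
{'fx': 345.2809647937756, 'fy': 345.2809647937756, 'cx': 277.58082779621327, 'cy': 213.71469084325014, 'T_tool_cam': array([[ 7.63910464e-04, -9.58796210e-01, -2.84093724e-01,
         7.15972786e-02],
       [ 9.99999632e-01,  8.43672727e-04, -1.58398539e-04,
        -7.41700751e-04],
       [ 3.91554046e-04, -2.84093499e-01,  9.58796501e-01,
        -1.23434804e-01],
       [ 0.00000000e+00,  0.00000000e+00,  0.00000000e+00,
         1.00000000e+00]])}
```

```bash
python3 - <<'E'
import cv2,numpy as np
a=cv2.imread("pics/top0.png")[90:330,120:420];b=cv2.imread("pics/side0.png")[130:370,170:420]
cv2.imwrite("pics/top_c.png",cv2.resize(a,(750,600),interpolation=cv2.INTER_CUBIC))
cv2.imwrite("pics/side_c.png",cv2.resize(b,(625,600),interpolation=cv2.INTER_CUBIC))
E
```

```text
(no output)
```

View pics/top_c.png

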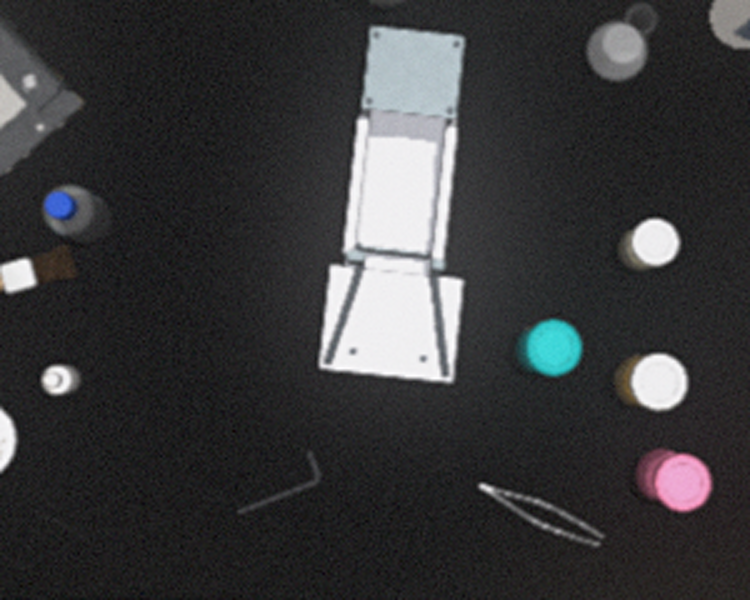

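View pics/side_c.png

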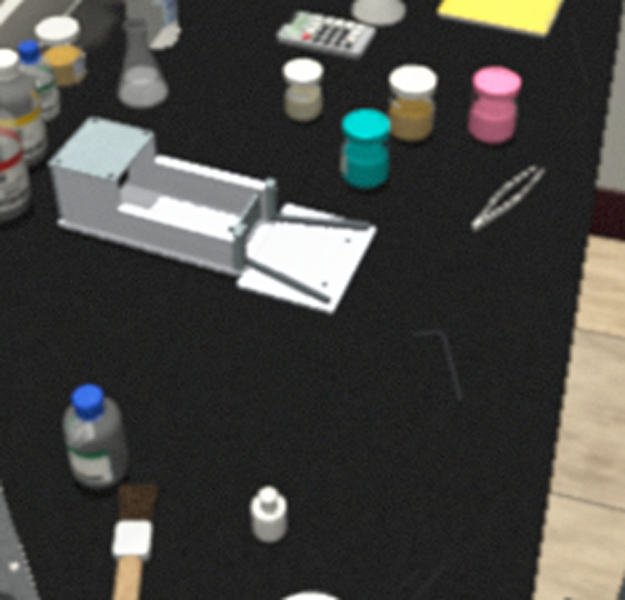

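The plain white lids are at top-image px (383,242), which is larger with amber contents, and (382,187), which is smaller. The turquoise (341,229) and pink (393,282) ones are look-alikes. I take (383,242) as the jar and will check its size by measuring. The lane runs away from the robot, with its apron near px (276,219).

```bash
cat > h.py <<'E'
import numpy as np,cv2
from cell import *
from scipy.spatial.transform import Rotation as R
from scipy.optimize import least_squares
def cam(name,s=None):
    m=camera_model(name)
    if name=="wrist":
        T=np.eye(4);T[:3,:3]=R.from_euler("xyz",s["tool_rot"]).as_matrix();T[:3,3]=s["tcp_pos"]
        E=T@m["T_tool_cam"]
    else: E=m["extrinsics"]
    return m,E
def ray(c,u,v,z):
    m,E=c; d=E[:3,:3]@np.array([(u-m["cx"])/m["fx"],(v-m["cy"])/m["fy"],1]);return E[:3,3]+d*(z-E[2,3])/d[2]
def proj(c,P):
    m,E=c;p=(np.atleast_2d(P)-E[:3,3])@E[:3,:3];return p[:,:2]/p[:,2:]*[m["fx"],m["fy"]]+[m["cx"],m["cy"]]
E
python3 - <<'E'
from h import *
I=cv2.imread("pics/top0.png");c=cam("top")
def blob(box):
    x,y,w,h=box;g=I[y:y+h,x:x+w].min(2)
    m=(g>150).astype(np.uint8);n,l,s,ce=cv2.connectedComponentsWithStats(m);k=1+s[1:,4].argmax()
    return ce[k]+[x,y],s[k,4]
for n,b,z,D in(("A",(362,222,42,36),.072,.052),("B",(362,170,42,36),.06,.044)):
    p,a=blob(b);P=ray(c,*p,z);dep=c[1][2,3]-z
    print(n,p,a,P.round(4),"diam mm",2*np.sqrt(a/np.pi)*dep/c[0]["fx"]*1000)
# lane: edges in crop px -> fit
q=lambda x,y:np.array([x,y])/2.5+[120,90]
pts=[q(331,265),q(463,280),q(453,381),q(320,368)]
L=[(-.015,.066,.005),(-.015,-.066,.005),(-.12,-.066,.005),(-.12,.066,.005)]
for p,l in zip(pts,L):print(l,ray(c,*p,.005).round(4))
# subpixel edges by minAreaRect of bright apron
for th in(140,170):
    g=(I[190:250,240:310].min(2)>th).astype(np.uint8); g[:6]=0
    g=cv2.morphologyEx(g,cv2.MORPH_CLOSE,np.ones((5,5)));n,l,s,ce=cv2.connectedComponentsWithStats(g);k=1+s[1:,4].argmax()
    r=cv2.minAreaRect(np.argwhere(l==k)[:,::-1].astype(np.float32));bx=cv2.boxPoints(r)+[240,190]
    W=np.array([ray(c,*p,.005) for p in bx]);print(th,bx.round(1).tolist(),W.round(4).tolist())
def f(x):
    a=x[2];Rm=np.array([[np.cos(a),-np.sin(a),0],[np.sin(a),np.cos(a),0],[0,0,1]])
    P=np.array(L+[(.124,.0475,.085),(.202,.0475,.085),(.202,-.0365,.085),(.124,-.0365,.085)])@Rm.T+[x[0],x[1],0]
    return (proj(c,P)-np.array(pts+[q(362,108),q(370,27),q(465,38),q(457,118)]))
s=least_squares(lambda x:f(x).ravel(),[.5,0,0]);print("lane",s.x.round(4),f(s.x).round(1).tolist())
# cover without assumption on y centre
for p in[(362,108),(370,27),(465,38),(457,118)]:print(ray(c,*q(*p),.085).round(4))
E
```

```text
A [383.32820513 242.27435897] 390 [ 0.4651 -0.2744  0.072 ] diam mm 51.692801773734125
B [381.76666667 186.44444444] 270 [ 0.5974 -0.2741  0.06  ] diam mm 43.548828735753695
(-0.015, 0.066, 0.005) [0.5749 0.0351 0.005 ]
(-0.015, -0.066, 0.005) [ 0.562  -0.0966  0.005 ]
(-0.12, -0.066, 0.005) [ 0.4614 -0.0878  0.005 ]
(-0.12, 0.066, 0.005) [0.4724 0.0441 0.005 ]
140 [[247.3, 237.4], [251.8, 191.6], [305.4, 196.9], [300.8, 242.8]] [[0.4719, 0.0459, 0.005], [0.5859, 0.0367, 0.005], [0.5747, -0.097, 0.005], [0.4604, -0.0868, 0.005]]
170 [[247.4, 236.6], [252.3, 191.3], [305.4, 197.0], [300.5, 242.3]] [[0.4739, 0.0456, 0.005], [0.5866, 0.0357, 0.005], [0.5746, -0.0969, 0.005], [0.4616, -0.086, 0.005]]
lane [ 0.585  -0.0325 -0.0907] [[0.2, -0.5], [0.1, -0.8], [-0.2, 0.7], [0.0, 0.4], [0.8, 0.4], [1.2, -0.1], [-1.0, -0.5], [-1.2, 0.3]]
[0.7137 0.0055 0.085 ]
[ 7.903e-01 -7.000e-04  8.500e-02]
[ 0.7819 -0.0895  0.085 ]
[ 0.7061 -0.0828  0.085 ]
```

A measures 51.7 mm across, so it is the jar, at (0.465,-0.274). B measures 43.5 mm, so it is the small jar. Lane pose is about (0.585,-0.033), yaw -0.09. Next I go above the jar.

```bash
cat >> h.py <<'E'
def row(pos,yaw,s=None,pitch=0.):
    s=s or sense();R0=R.from_euler("xyz",s["tool_rot"]);T=R.from_euler("xyz",[np.pi,pitch,yaw])
    print("row",(R0.inv()*T).as_rotvec().round(3),(R0.inv().apply(np.array(pos)-s["tcp_pos"])*100).round(2))
LX,LY,LA=.585,-.0325,-.0907
def l2w(x,y,z=0): return np.array([LX+x*np.cos(LA)-y*np.sin(LA),LY+x*np.sin(LA)+y*np.cos(LA),z])
def w2l(p): d=np.array(p[:2])-[LX,LY];c,s=np.cos(LA),np.sin(LA);return np.array([c*d[0]+s*d[1],-s*d[0]+c*d[1]])
E
python3 -c "
from h import *
row([.465,-.274,.17],.5); print(tip_extent() if callable(tip_extent) else tip_extent)"
```

```text
row [-0.     0.    -0.209] [ 36.69 -12.91   8.03]
0.019
```

Call:
play_rows:
  motion:
    - [0, 0, -0.209, 36.7, -12.9, 8.0, 1]
    - [0, 0, -0.209, 36.7, -12.9, 8.0, 1]
    - [0, 0, -0.209, 36.7, -12.9, 8.0, 1]
    - [0, 0, -0.209, 36.7, -12.9, 8.0, 1]
    - [0, 0, -0.209, 36.7, -12.9, 8.0, 1]
    - [0, 0, -0.209, 36.7, -12.9, 8.0, 1]
    - [0, 0, -0.209, 36.7, -12.9, 8.0, 1]
    - [0, 0, -0.209, 36.7, -12.9, 8.0, 1]
    - [0, 0, -0.209, 36.7, -12.9, 8.0, 1]
    - [0, 0, -0.209, 36.7, -12.9, 8.0, 1]
    - [0, 0, -0.209, 36.7, -12.9, 8.0, 1]

```text
t: 1.8
tcp_pos: [0.4647, -0.2745, 0.1705]
tool_rot: [3.141, 0.0, 0.499]
contact_force: [-0.2, 0.6, -0.3]
grip_width: 0.0854
grip_force: 0.0
```

```bash
python3 - <<'E'
from h import *
s=sense();print(s["t"],s["tcp_pos"],s["tool_rot"]);I=read_camera("wrist");cv2.imwrite("pics/w1.png",I);c=cam("wrist",s)
u=proj(c,[.465,-.274,.072])[0];print("expected lid px",u)
m=(I.min(2)>140).astype(np.uint8);n,l,st,ce=cv2.connectedComponentsWithStats(m)
for k in range(1,n):
    if st[k,4]>600:
        ct=cv2.findContours((l==k).astype(np.uint8),0,2)[0][0];e=cv2.fitEllipse(ct);print(st[k],e[0],e[1],ray(c,*e[0],.072).round(4))
for d in outline_of("jar","wrist"):print(d["score"],d["bbox"])
E
```

```text
1.8 [ 0.46466415 -0.27453154  0.17050105] [3.14145281e+00 2.88739004e-04 4.99284019e-01]
expected lid px [278.43628453 221.45337965]
[   0    0  110   89 5252] (57.35072326660156, 39.31132125854492) (78.0347671508789, 98.55125427246094) [ 0.501  -0.1073  0.072 ]
[ 348    0   70   72 4139] (382.56475830078125, 32.908958435058594) (68.09510040283203, 78.06462860107422) [ 0.5947 -0.2719  0.072 ]
[ 470   63   90  149 4316] (521.1161499023438, 146.0498046875) (74.41716003417969, 140.40191650390625) [ 0.5827 -0.3848  0.072 ]
[ 243  184   74   72 4163] (279.5030822753906, 219.1480712890625) (70.92412567138672, 73.11394500732422) [ 0.4668 -0.2738  0.072 ]
[ 213  308   66   57 2895] (245.8339080810547, 336.3662109375) (55.83189392089844, 65.19266510009766) [ 0.374 -0.296  0.072]
0.97 [212.7, 268.1, 68.5, 97.2]
0.83 [119.5, 61.3, 102.7, 88.1]
0.81 [242.1, 169.3, 74.8, 86.0]
```

View pics/w1.png

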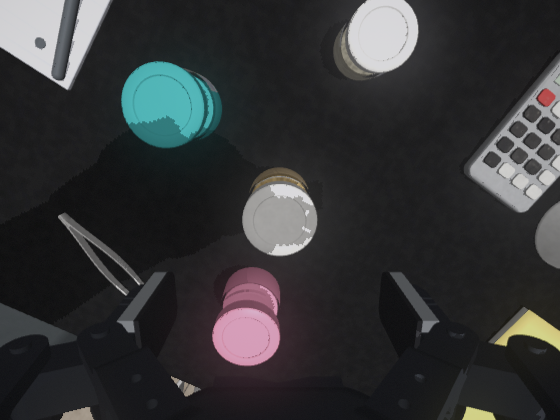

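The jar's lid is at px (279,219), centred between the fingers with clear space around it. The small jar is at (382,33), turquoise at (165,105), pink at (246,336). Now I descend and grip.

```bash
python3 -c "
from h import *
row([.4665,-.274,.040],.5)"
```

```text
row [ 0.001 -0.    -0.002] [ 0.24 -0.   13.08]
```

Call:
play_rows:
  motion:
    - [0, 0, 0, 0.2, 0, 3, 1]
    - [0, 0, 0, 0.2, 0, 6, 1]
    - [0, 0, 0, 0.2, 0, 9, 1]
    - [0, 0, 0, 0.2, 0, 11.5, 1]
    - [0, 0, 0, 0.2, 0, 13.1, 1]
    - [0, 0, 0, 0.2, 0, 13.1, 1]
    - [0, 0, 0, 0.2, 0, 13.1, 0]
    - [0, 0, 0, 0.2, 0, 13.1, -0.5]
    - [0, 0, 0, 0.2, 0, 13.1, -0.5]
    - [0, 0, 0, 0.2, 0, 13.1, -0.5]
    - [0, 0, 0, 0.2, 0, 13.1, -0.5]
    - [0, 0, 0, 0.2, 0, 13.1, -0.5]

```text
t: 3.1
tcp_pos: [0.4679, -0.2741, 0.0412]
tool_rot: [3.138, -0.001, 0.5]
contact_force: [-1.8, -1.4, 5.6]
grip_width: 0.0503
grip_force: 62.8
```

```bash
python3 -c "
from h import *
print(tip_extent() if callable(tip_extent) else tip_extent)
s=sense();print(s['tcp_pos'],s['grip_width'],s['grip_force'],s['contact_force'])
q=l2w(-.062,0,.12);print(q);row(q,-.09)"
```

```text
0.019
[ 0.46785445 -0.2740842   0.04122954] 0.05034232613208212 62.78400716296346 [-1.81669815 -1.40043341  5.6382286 ]
[ 0.52325485 -0.02688431  0.12      ]
row [ 0.003 -0.002  0.59 ] [ 16.72 -19.02  -7.92]
```

Call:
play_rows:
  motion:
    - [0, 0, 0, 0, 0, -3, -0.5]
    - [0, 0, 0, 0, 0, -6, -0.5]
    - [0, 0, 0, 0, 0, -9.5, -0.5]
    - [0, 0, 0.1, 3, -3.5, -9.5, -0.5]
    - [0, 0, 0.22, 6, -7, -9.5, -0.5]
    - [0, 0, 0.34, 9, -10.3, -9.5, -0.5]
    - [0, 0, 0.46, 12, -13.7, -9.5, -0.5]
    - [0, 0, 0.55, 15, -17, -9.5, -0.5]
    - [0, 0, 0.59, 16.7, -19, -9.5, -0.5]
    - [0, 0, 0.59, 16.7, -19, -9.5, -0.5]
    - [0, 0, 0.59, 16.7, -19, -9.5, -0.5]
    - [0, 0, 0.59, 16.7, -19, -9.5, -0.5]

```text
t: 4.3
tcp_pos: [0.5214, -0.038, 0.1345]
tool_rot: [-3.134, -0.0, -0.076]
contact_force: [0.5, -0.8, -0.9]
grip_width: 0.0503
grip_force: 62.7
```

```bash
python3 - <<'E'
from h import *
s=sense();print(s["t"],s["tcp_pos"],s["tool_rot"],s["grip_width"]);I=read_camera("wrist");c=cam("wrist",s)
for l in[(-.015,.066,.005),(-.015,-.066,.005),(-.12,.066,.005),(-.12,-.066,.005),(.124,.0475,.085),(.124,-.0365,.085),(0,.043,.05),(0,-.032,.05)]:
    u=proj(c,l2w(*l))[0];print(l,u.round(1));cv2.circle(I,tuple(int(v) for v in np.clip(u,-999,2000)),2,(0,0,255),-1)
cv2.imwrite("pics/w2.png",cv2.resize(I,(800,600)))
E
```

```text
4.3 [ 0.52140461 -0.03798767  0.13449776] [-3.13367089e+00 -1.19683836e-04 -7.61129000e-02] 0.05028679298506298
(-0.015, 0.066, 0.005) [173.8 143.7]
(-0.015, -0.066, 0.005) [356.6 146.6]
(-0.12, 0.066, 0.005) [182.9 275.6]
(-0.12, -0.066, 0.005) [346.2 278.5]
(0.124, 0.0475, 0.085) [ 135.  -203.2]
(0.124, -0.0365, 0.085) [ 352.9 -200.4]
(0, 0.043, 0.05) [188.5 125.1]
(0, -0.032, 0.05) [316.7 127.2]
```

View pics/w2.png

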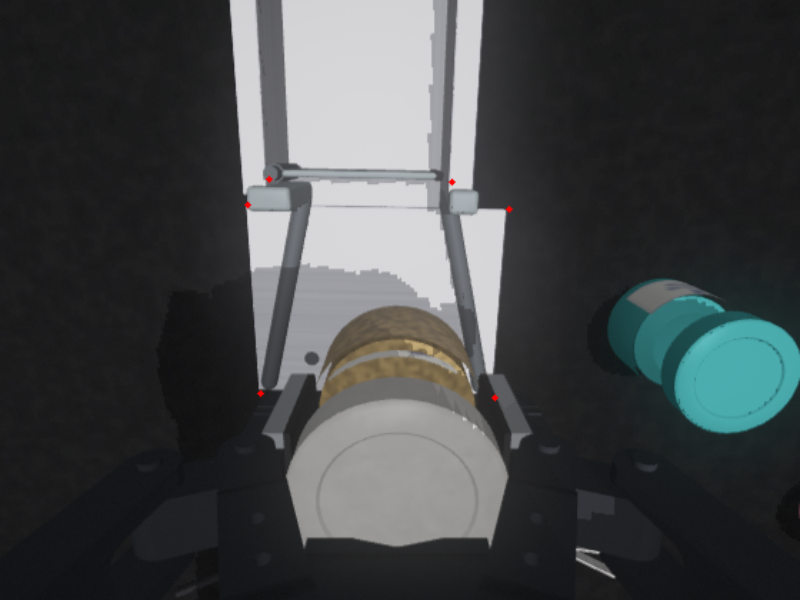

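The projected lane corners land within about 3 px of the real ones: apron corners at (248,204), (506,209) and gate posts at (268,198), (463,201), so the lane pose holds. Next I place the jar.

```bash
python3 -c "
from h import *
s=sense();print(s['tcp_pos'],s['tool_rot'],s['qd'].round(3) if hasattr(s['qd'],'round') else s['qd'])
row(l2w(-.062,0.0,.050),-.0907)"
```

```text
[ 0.5213745  -0.03815332  0.13443471] [-3.13354549e+00 -1.33401015e-05 -7.64467644e-02] [-0.003  0.001 -0.    -0.001 -0.001 -0.   ]
row [-0.008  0.     0.014] [ 0.1  -1.07  8.45]
```

Call:
play_rows:
  motion:
    - [0, 0, 0.014, 0.1, -1.1, 0, -0.5]
    - [0, 0, 0.014, 0.1, -1.1, 2.5, -0.5]
    - [0, 0, 0.014, 0.1, -1.1, 5, -0.5]
    - [0, 0, 0.014, 0.1, -1.1, 7, -0.5]
    - [0, 0, 0.014, 0.1, -1.1, 8, -0.5]
    - [0, 0, 0.014, 0.1, -1.1, 8.3, -0.5]
    - [0, 0, 0.014, 0.1, -1.1, 8.3, -0.5]
    - [0, 0, 0.014, 0.1, -1.1, 8.3, -0.5]

```text
t: 5.15
tcp_pos: [0.5234, -0.0354, 0.0524]
tool_rot: [-3.126, -0.001, -0.075]
contact_force: [0.2, 0.6, -0.8]
grip_width: 0.0501
grip_force: 62.7
```

```bash
python3 -c "
from h import *
s=sense();print(s['tcp_pos'],s['tool_rot'],s['contact_force'],w2l(s['tcp_pos']))
row(l2w(-.062,0.0,.0465),-.0907)"
```

```text
[ 0.523446   -0.03537342  0.0524246 ] [-3.12585606e+00 -1.36061842e-03 -7.47655753e-02] [ 0.21216111  0.59573661 -0.78541177] [-0.06104072 -0.0084369 ]
row [-0.016 -0.001  0.016] [-0.08 -0.84  0.61]
```

Call:
play_rows:
  motion:
    - [-0.016, 0, 0.016, 0, -0.8, 0, -0.5]
    - [-0.016, 0, 0.016, 0, -0.8, 0, -0.5]
    - [-0.016, 0, 0.016, 0, -0.8, 0, -0.5]

```text
t: 5.45
tcp_pos: [0.5228, -0.0377, 0.052]
tool_rot: [-3.134, -0.0, -0.075]
contact_force: [0.2, -0.5, -1.7]
grip_width: 0.0505
grip_force: 62.7
```

```bash
python3 -c "
from h import *
s=sense();print(s['joints'],s['tcp_pos'],s['tool_rot'],s['contact_force'],s['joint_efforts'],w2l(s['tcp_pos']))
row(l2w(-.062,0.0,.0465),-.0907)"
```

```text
[-0.07613408  0.20048471 -0.39591017  0.9740333   0.00782448  3.14061773] [ 0.5227856  -0.03770915  0.05197886] [-3.13376854e+00 -3.75784102e-04 -7.51591882e-02] [ 0.19149504 -0.51750166 -1.74002716] [-3.36734368e-02 -4.58186245e+01  3.26427269e+01 -1.58012725e-03
  1.61991804e-02  4.09807808e-05] [-0.06148685 -0.01082285]
row [-0.008 -0.     0.016] [-0.03 -1.08  0.56]
```

Joint 6 is at its limit, so I turn to yaw 0 for placing, since the jar is round. I'll make a half turn later for pushing.

```bash
python3 -c "
from h import *
row(l2w(-.062,0.0,.0465),0.02)"
```

```text
row [-0.008 -0.001 -0.095] [-0.03 -1.08  0.56]
```

Call:
play_rows:
  motion:
    - [-0.008, 0, -0.095, 0, -1.1, 0, -0.5]
    - [-0.008, 0, -0.095, 0, -1.1, 0, -0.5]
    - [-0.008, 0, -0.095, 0, -1.1, 0.2, -0.5]
    - [-0.008, 0, -0.095, 0, -1.1, 0.4, -0.5]
    - [-0.008, 0, -0.095, 0, -1.1, 0.5, -0.5]
    - [-0.008, 0, -0.095, 0, -1.1, 0.5, -0.5]

```text
t: 6.05
tcp_pos: [0.5232, -0.0269, 0.0464]
tool_rot: [3.141, 0.0, 0.019]
contact_force: [-0.2, 0.1, -1.2]
grip_width: 0.0503
grip_force: 62.9
```

```bash
python3 -c "
from h import *
s=sense();print(s['joints'],s['tcp_pos'],s['tool_rot'],s['contact_force'],w2l(s['tcp_pos']))
row(l2w(-.062,0.0,.0465),0.02)"
```

```text
[-5.13248306e-02  2.05055882e-01 -4.03536814e-01  9.62576013e-01
 -1.79925671e-04  3.07123234e+00] [ 0.52319102 -0.02692611  0.04639408] [3.14143935e+00 3.84110016e-04 1.90354872e-02] [-0.20008105  0.12199054 -1.18555161] [-6.20597789e-02 -4.74115596e-05]
row [ 0.     0.    -0.001] [ 0.01 -0.   -0.01]
```

Call:
play_rows:
  motion:
    - [0, 0, 0, 0, 0, 0.05, -0.5]
    - [0, 0, 0, 0, 0, 0.1, -0.5]
    - [0, 0, 0, 0, 0, 0.1, -0.5]

```text
t: 6.35
tcp_pos: [0.5234, -0.0269, 0.0462]
tool_rot: [3.141, -0.0, 0.019]
contact_force: [-3.2, -0.6, 4.7]
grip_width: 0.0504
grip_force: 63.3
```

Call:
play_rows:
  motion:
    - [0, 0, 0, 0, 0, -0.05, 0.2]
    - [0, 0, 0, 0, 0, -0.05, 0.8]
    - [0, 0, 0, 0, 0, -0.05, 0.8]
    - [0, 0, 0, 0, 0, -0.05, 0.8]
    - [0, 0, 0, 0, 0, -2, 0.8]
    - [0, 0, 0, 0, 0, -5, 0.8]
    - [0, 0, 0, 0, 0, -8, 0.8]
    - [0, 0, 0, 0, 0, -11, 0.8]
    - [0, 0, 0, 0, 0, -11, 0.8]

```text
t: 7.25
tcp_pos: [0.5256, -0.0268, 0.1599]
tool_rot: [3.141, -0.007, 0.02]
contact_force: [0.7, 0.6, 0.0]
grip_width: 0.0771
grip_force: 0.0
```

```bash
python3 - <<'E'
from h import *
s=sense();print(s["t"],s["tcp_pos"],s["contact_force"]);I=read_camera("wrist");c=cam("wrist",s)
m=(I.min(2)>140).astype(np.uint8)
print("exp",proj(c,l2w(-.062,0,.077)))
T=read_camera("top");cv2.imwrite("pics/w3.png",np.hstack([cv2.resize(T[180:270,230:330],(400,360),interpolation=2),cv2.resize(I,(400,360))]))
E
```

```text
7.25 [ 0.52556871 -0.02678135  0.15990247] [0.6896855  0.58926529 0.00847728]
exp [[278.4580625  233.60874149]]
```

View pics/w3.png

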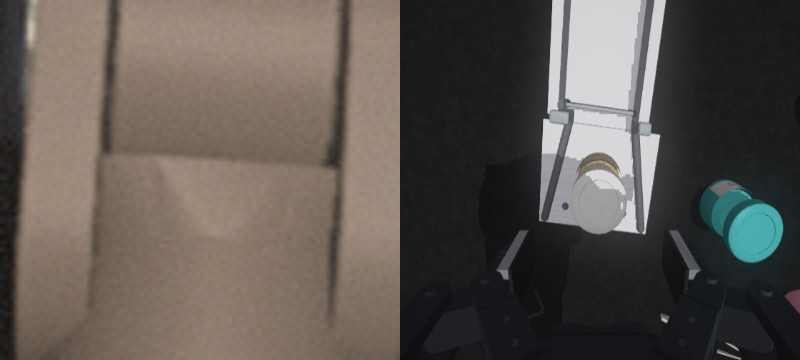

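The jar stands upright on the apron, with its lid at wrist px (280,236) against (278,234) expected. Next I back off behind it with the half turn and the fingers nearly shut (20 mm gap as a cradle).

```bash
python3 -c "
from h import *
row(l2w(-.135,0,.16),0.02)"
```

```text
row [ 0.    -0.002 -0.   ] [-7.31 -0.78 -0.41]
```

Call:
play_rows:
  motion:
    - [0, 0, -0.14, -2, -0.2, -0.4, 0.3]
    - [0, 0, -0.28, -5, -0.5, -0.4, 0]
    - [0, 0, -0.42, -7.3, -0.8, -0.4, -0.3]
    - [0, 0, -0.56, -7.3, -0.8, -0.4, -0.53]
    - [0, 0, -0.7, -7.3, -0.8, -0.4, -0.53]
    - [0, 0, -0.84, -7.3, -0.8, -0.4, -0.53]
    - [0, 0, -0.98, -7.3, -0.8, -0.4, -0.53]
    - [0, 0, -1.12, -7.3, -0.8, -0.4, -0.53]
    - [0, 0, -1.26, -7.3, -0.8, -0.4, -0.53]
    - [0, 0, -1.4, -7.3, -0.8, -0.4, -0.53]
    - [0, 0, -1.54, -7.3, -0.8, -0.4, -0.53]
    - [0, 0, -1.68, -7.3, -0.8, -0.4, -0.53]

```text
t: 8.55
tcp_pos: [0.4493, -0.0201, 0.1579]
tool_rot: [-3.139, -0.0, 1.706]
contact_force: [-1.3, -0.0, 0.6]
grip_width: 0.0201
grip_force: 0.0
```

```bash
python3 -c "
from h import *
s=sense();print(s['joints'],s['grip_width'],tip_extent() if callable(tip_extent) else tip_extent)
row(l2w(-.135,0,.16),np.pi-.0907)"
```

```text
[-4.45246073e-02  3.70503263e-03 -3.73875183e-01  1.19607255e+00
 -1.80040657e-04  1.39144023e+00] 0.020145778779522307 0.019
row [-0.002 -0.002 -1.345] [-0.04  0.12 -0.21]
```

Call:
play_rows:
  motion:
    - [0, 0, -0.14, 0, 0.1, 0, -0.53]
    - [0, 0, -0.28, 0, 0.1, 0, -0.53]
    - [0, 0, -0.42, 0, 0.1, 0, -0.53]
    - [0, 0, -0.56, 0, 0.1, 0, -0.53]
    - [0, 0, -0.7, 0, 0.1, 2, -0.53]
    - [0, 0, -0.84, 0, 0.1, 4, -0.53]
    - [0, 0, -0.98, 0, 0.1, 6, -0.53]
    - [0, 0, -1.12, 0, 0.1, 8, -0.53]
    - [0, 0, -1.26, 0, 0.1, 9.5, -0.53]
    - [0, 0, -1.345, 0, 0.1, 10.9, -0.53]
    - [0, 0, -1.345, 0, 0.1, 10.9, -0.53]
    - [0, 0, -1.345, 0, 0.1, 10.9, -0.53]

```text
t: 9.75
tcp_pos: [0.4503, -0.02, 0.0498]
tool_rot: [-3.141, -0.002, 3.043]
contact_force: [0.1, -0.6, 0.7]
grip_width: 0.0201
grip_force: 0.0
```

```bash
cat > q.py <<'E'
from h import *
import sys
s=sense();print("t",round(s["t"],2),"lane",w2l(s["tcp_pos"]).round(4),"z",s["tcp_pos"][2].round(4),"rot",s["tool_rot"].round(3),"F",s["contact_force"].round(1))
x,y,z=map(float,sys.argv[1:4]);row(l2w(x,y,z),np.pi+LA)
E
python3 q.py -.105 0 .048
python3 - <<'E'
from h import *
I=read_camera("wrist");cv2.imwrite("pics/w4.png",I)
E
```

```text
t 9.75 lane [-0.1353  0.0003] z 0.0498 rot [-3.141e+00 -2.000e-03  3.043e+00] F [ 0.1 -0.6  0.7]
row [-0.    -0.002 -0.008] [-3.03 -0.    0.17]
```

View pics/w4.png

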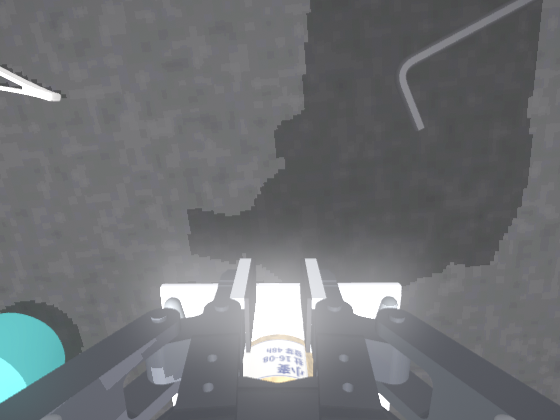

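The fingers are behind the jar and straddle its axis: the jar body shows at px (278,355) between the pads at (245,300) and (313,300). I start the push.

Call:
play_rows:
  motion:
    - [0, 0, -0.008, -1, 0, 0.15, -0.53]
    - [0, 0, -0.008, -2, 0, 0.15, -0.53]
    - [0, 0, -0.008, -3, 0, 0.15, -0.53]
    - [0, 0, -0.008, -3.5, 0, 0.15, -0.53]
    - [0, 0, -0.008, -3.9, 0, 0.15, -0.53]
    - [0, 0, -0.008, -4.3, 0, 0.15, -0.53]
    - [0, 0, -0.008, -4.7, 0, 0.15, -0.53]
    - [0, 0, -0.008, -5.1, 0, 0.15, -0.53]
    - [0, 0, -0.008, -5.5, 0, 0.15, -0.53]
    - [0, 0, -0.008, -5.9, 0, 0.15, -0.53]
    - [0, 0, -0.008, -6.3, 0, 0.15, -0.53]
    - [0, 0, -0.008, -6.7, 0, 0.15, -0.53]

```text
t: 11.0
tcp_pos: [0.5182, -0.0265, 0.0491]
tool_rot: [-3.141, -0.0, 3.053]
contact_force: [0.4, 0.4, -0.8]
grip_width: 0.02
grip_force: 0.2
```

```bash
python3 q.py 0 0 .048; python3 - <<'E'
from h import *
s=sense()
I=read_camera("top");c=cam("top")
for y in(-.06,):0
S=read_camera("side")
cv2.imwrite("pics/t5.png",np.hstack([cv2.resize(I[140:260,220:330],(385,420),interpolation=2),cv2.resize(S[150:270,200:310],(385,420),interpolation=2)]))
E
```

```text
t 11.0 lane [-0.0671 -0.0001] z 0.0491 rot [-3.141 -0.     3.053] F [ 0.4  0.4 -0.8]
row [-0.    -0.     0.002] [-6.71 -0.    0.11]
```

View pics/t5.png

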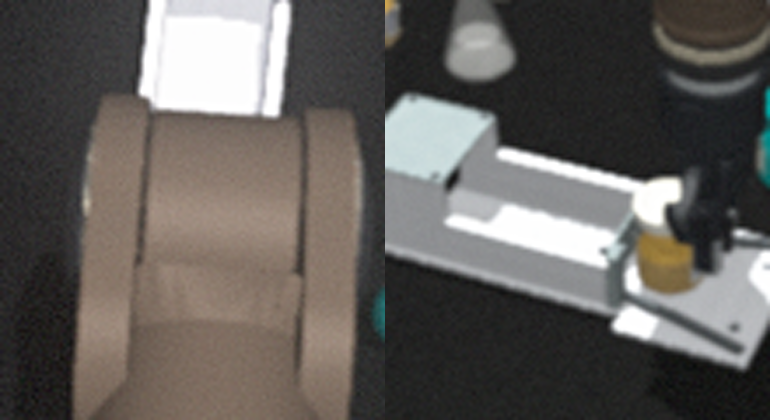

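The side view shows the jar upright just before the gate, lid at crop (662,205), with the fingers behind it. I continue through the flap.

Call:
play_rows:
  motion:
    - [0, 0, 0, -0.4, 0, 0.1, -0.53]
    - [0, 0, 0, -0.8, 0, 0.1, -0.53]
    - [0, 0, 0, -1.2, 0, 0.1, -0.53]
    - [0, 0, 0, -1.5, 0, 0.1, -0.53]
    - [0, 0, 0, -1.8, 0, 0.1, -0.53]
    - [0, 0, 0, -2.1, 0, 0.1, -0.53]
    - [0, 0, 0, -2.4, 0, 0.1, -0.53]
    - [0, 0, 0, -2.7, 0, 0.1, -0.53]

```text
t: 11.9
tcp_pos: [0.5447, -0.0289, 0.0479]
tool_rot: [-3.141, -0.001, 3.053]
contact_force: [-3.2, 0.8, 0.3]
grip_width: 0.0204
grip_force: 1.3
```

```bash
python3 q.py 0 0 .048
```

```text
t 11.9 lane [-0.0405 -0.0001] z 0.0479 rot [-3.141e+00 -1.000e-03  3.053e+00] F [-3.2  0.8  0.3]
row [-0.    -0.001  0.002] [-4.05  0.   -0.01]
```

Call:
play_rows:
  motion:
    - [0, 0, 0, -0.3, 0, 0, -0.53]
    - [0, 0, 0, -0.6, 0, 0, -0.53]
    - [0, 0, 0, -0.9, 0, 0, -0.53]
    - [0, 0, 0, -1.2, 0, 0, -0.53]
    - [0, 0, 0, -1.5, 0, 0, -0.53]
    - [0, 0, 0, -1.8, 0, 0, -0.53]
    - [0, 0, 0, -2.1, 0, 0, -0.53]
    - [0, 0, 0, -2.4, 0, 0, -0.53]
    - [0, 0, 0, -2.7, 0, 0, -0.53]
    - [0, 0, 0, -3.0, 0, 0, -0.53]
    - [0, 0, 0, -3.3, 0, 0, -0.53]
    - [0, 0, 0, -3.6, 0, 0, -0.53]

```text
t: 13.1
tcp_pos: [0.581, -0.0321, 0.0481]
tool_rot: [-3.141, 0.0, 3.053]
contact_force: [-3.6, -2.2, 0.6]
grip_width: 0.0201
grip_force: 1.3
```

```bash
python3 q.py 0.06 0 .048
```

```text
t 13.1 lane [-0.004 -0.   ] z 0.0481 rot [-3.141  0.     3.053] F [-3.6 -2.2  0.6]
row [-0.     0.     0.002] [-6.4  -0.01  0.02]
```

Call:
play_rows:
  motion:
    - [0, 0, 0, -0.4, 0, 0, -0.53]
    - [0, 0, 0, -0.8, 0, 0, -0.53]
    - [0, 0, 0, -1.2, 0, 0, -0.53]
    - [0, 0, 0, -1.6, 0, 0, -0.53]
    - [0, 0, 0, -2.0, 0, 0, -0.53]
    - [0, 0, 0, -2.4, 0, 0, -0.53]
    - [0, 0, 0, -2.8, 0, 0, -0.53]
    - [0, 0, 0, -3.2, 0, 0, -0.53]
    - [0, 0, 0, -3.6, 0, 0, -0.53]
    - [0, 0, 0, -4.0, 0, 0, -0.53]
    - [0, 0, 0, -4.4, 0, 0, -0.53]
    - [0, 0, 0, -4.8, 0, 0, -0.53]

```text
t: 14.3
tcp_pos: [0.6289, -0.0363, 0.0481]
tool_rot: [-3.141, 0.0, 3.053]
contact_force: [-2.0, -1.4, -0.0]
grip_width: 0.02
grip_force: 1.1
```

```bash
python3 q.py 0.06 0 .048; python3 - <<'E'
from h import *
S=read_camera("side");W=read_camera("wrist")
cv2.imwrite("pics/t6.png",np.hstack([cv2.resize(S[150:270,180:300],(420,420),interpolation=2),cv2.resize(W[180:],(380,420))]))
E
```

```text
t 14.3 lane [0.0441 0.0001] z 0.0481 rot [-3.141  0.     3.053] F [-2.  -1.4 -0. ]
row [-0.     0.     0.002] [-1.59 -0.02  0.01]
```

View pics/t6.png

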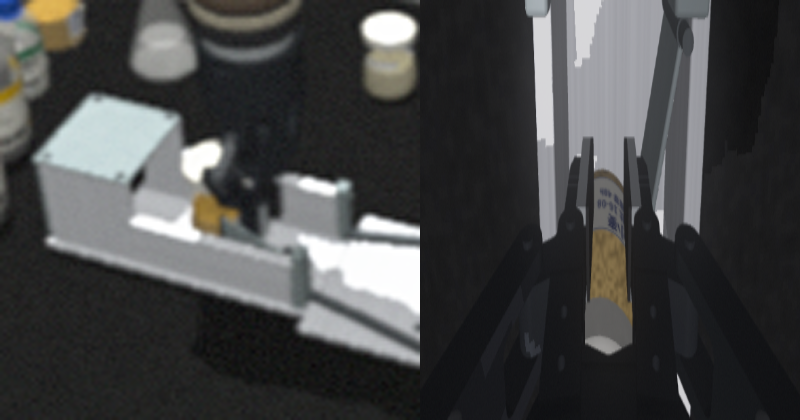

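The jar is upright in the lane, lid at side crop (203,160), with the flap lying open along the left of the fingers. I now approach the pad range.

Call:
play_rows:
  motion:
    - [0, 0, 0, -0.4, 0, 0, -0.53]
    - [0, 0, 0, -0.7, 0, 0, -0.53]
    - [0, 0, 0, -1.0, 0, 0, -0.53]
    - [0, 0, 0, -1.3, 0, 0, -0.53]
    - [0, 0, 0, -1.5, 0, 0, -0.53]

```text
t: 14.9
tcp_pos: [0.6437, -0.0377, 0.048]
tool_rot: [-3.141, 0.0, 3.053]
contact_force: [-1.3, -1.8, 0.2]
grip_width: 0.0201
grip_force: 0.9
```

Call:
play_rows:
  motion:
    - [0, 0, 0, -0.1, 0, 0, -0.53]
    - [0, 0, 0, -0.2, 0, 0, -0.53]
    - [0, 0, 0, -0.3, 0, 0, -0.53]

```text
t: 15.2
tcp_pos: [0.6464, -0.0379, 0.0481]
tool_rot: [-3.141, -0.0, 3.053]
contact_force: [-2.2, -2.0, -0.4]
grip_width: 0.0202
grip_force: 0.9
```

Call:
play_rows:
  motion:
    - [0, 0, 0, -0.1, 0, 0, -0.53]
    - [0, 0, 0, -0.2, 0, 0, -0.53]
    - [0, 0, 0, -0.3, 0, 0, -0.53]

```text
t: 15.5
tcp_pos: [0.6496, -0.0382, 0.0482]
tool_rot: [-3.141, 0.0, 3.053]
contact_force: [-1.1, -0.6, -0.3]
grip_width: 0.0199
grip_force: 0.8
```

Baseline is about 1–2 N. I continue in 3 mm steps, one call at a time.

Call:
play_rows:
  motion:
    - [0, 0, 0, -0.1, 0, 0, -0.53]
    - [0, 0, 0, -0.2, 0, 0, -0.53]
    - [0, 0, 0, -0.3, 0, 0, -0.53]

```text
t: 15.8
tcp_pos: [0.6525, -0.0385, 0.0481]
tool_rot: [-3.141, 0.0, 3.053]
contact_force: [-0.9, -0.7, -0.3]
grip_width: 0.0201
grip_force: 0.8
```

Call:
play_rows:
  motion:
    - [0, 0, 0, -0.1, 0, 0, -0.53]
    - [0, 0, 0, -0.2, 0, 0, -0.53]
    - [0, 0, 0, -0.3, 0, 0, -0.53]

```text
t: 16.1
tcp_pos: [0.6554, -0.0387, 0.0481]
tool_rot: [-3.141, -0.0, 3.053]
contact_force: [-0.8, -1.9, 0.2]
grip_width: 0.0202
grip_force: 0.8
```

Call:
play_rows:
  motion:
    - [0, 0, 0, -0.1, 0, 0, -0.53]
    - [0, 0, 0, -0.2, 0, 0, -0.53]
    - [0, 0, 0, -0.3, 0, 0, -0.53]

```text
t: 16.4
tcp_pos: [0.6584, -0.039, 0.0481]
tool_rot: [-3.141, 0.0, 3.053]
contact_force: [-0.7, -1.8, -0.9]
grip_width: 0.0198
grip_force: 0.8
```

Call:
play_rows:
  motion:
    - [0, 0, 0, -0.1, 0, 0, -0.53]
    - [0, 0, 0, -0.2, 0, 0, -0.53]
    - [0, 0, 0, -0.3, 0, 0, -0.53]

```text
t: 16.7
tcp_pos: [0.6614, -0.0393, 0.0481]
tool_rot: [-3.141, 0.0, 3.053]
contact_force: [-1.5, -1.4, -0.4]
grip_width: 0.0199
grip_force: 0.8
```

Call:
play_rows:
  motion:
    - [0, 0, 0, -0.1, 0, 0, -0.53]
    - [0, 0, 0, -0.2, 0, 0, -0.53]
    - [0, 0, 0, -0.3, 0, 0, -0.53]

```text
t: 17.0
tcp_pos: [0.6646, -0.0392, 0.0482]
tool_rot: [3.141, 0.0, 3.053]
contact_force: [0.5, 1.0, -0.7]
grip_width: 0.0202
grip_force: 0.1
```

Call:
play_rows:
  motion:
    - [0, 0, 0, -0.1, 0, 0, -0.53]
    - [0, 0, 0, -0.2, 0, 0, -0.53]
    - [0, 0, 0, -0.3, 0, 0, -0.53]

```text
t: 17.3
tcp_pos: [0.6674, -0.0397, 0.0482]
tool_rot: [3.142, 0.0, 3.053]
contact_force: [-0.9, -0.3, -0.8]
grip_width: 0.0202
grip_force: 0.1
```

Call:
play_rows:
  motion:
    - [0, 0, 0, -0.1, 0, 0, -0.53]
    - [0, 0, 0, -0.2, 0, 0, -0.53]
    - [0, 0, 0, -0.3, 0, 0, -0.53]

```text
t: 17.6
tcp_pos: [0.6703, -0.0401, 0.0481]
tool_rot: [-3.141, -0.0, 3.053]
contact_force: [0.2, -0.0, -0.7]
grip_width: 0.0199
grip_force: 0.2
```

Call:
play_rows:
  motion:
    - [0, 0, 0, -0.1, 0, 0, -0.53]
    - [0, 0, 0, -0.2, 0, 0, -0.53]
    - [0, 0, 0, -0.3, 0, 0, -0.53]

```text
t: 17.9
tcp_pos: [0.6734, -0.0403, 0.0481]
tool_rot: [-3.141, 0.0, 3.053]
contact_force: [-0.1, -0.2, -0.1]
grip_width: 0.0203
grip_force: 0.2
```

Call:
play_rows:
  motion:
    - [0, 0, 0, -0.1, 0, 0, -0.53]
    - [0, 0, 0, -0.2, 0, 0, -0.53]
    - [0, 0, 0, -0.3, 0, 0, -0.53]

```text
t: 18.2
tcp_pos: [0.6763, -0.0406, 0.0481]
tool_rot: [-3.141, -0.0, 3.053]
contact_force: [-0.5, -0.6, -0.2]
grip_width: 0.0202
grip_force: 0.2
```

Call:
play_rows:
  motion:
    - [0, 0, 0, -0.1, 0, 0, -0.53]
    - [0, 0, 0, -0.2, 0, 0, -0.53]
    - [0, 0, 0, -0.3, 0, 0, -0.53]

```text
t: 18.5
tcp_pos: [0.6793, -0.0409, 0.0481]
tool_rot: [-3.141, -0.0, 3.053]
contact_force: [0.3, -0.7, 0.1]
grip_width: 0.02
grip_force: 0.2
```

```bash
python3 q.py 0.1 0 .048
```

```text
t 18.5 lane [0.0947 0.0002] z 0.0481 rot [-3.141 -0.     3.053] F [ 0.3 -0.7  0.1]
row [-0.    -0.     0.002] [-0.53 -0.02  0.01]
```

Call:
play_rows:
  motion:
    - [0, 0, 0, -0.1, 0, 0, -0.53]
    - [0, 0, 0, -0.2, 0, 0, -0.53]
    - [0, 0, 0, -0.3, 0, 0, -0.53]

```text
t: 18.8
tcp_pos: [0.6823, -0.0411, 0.0481]
tool_rot: [-3.141, -0.0, 3.053]
contact_force: [0.0, -0.7, 0.9]
grip_width: 0.02
grip_force: 0.2
```

Call:
play_rows:
  motion:
    - [0, 0, 0, -0.1, 0, 0, -0.53]
    - [0, 0, 0, -0.2, 0, 0, -0.53]

```text
t: 19.0
tcp_pos: [0.684, -0.0413, 0.048]
tool_rot: [-3.141, -0.001, 3.053]
contact_force: [-3.3, -0.3, 2.0]
grip_width: 0.0202
grip_force: 1.6
```

```bash
python3 - <<'E'
from h import *
S=read_camera("side");W=read_camera("wrist")
cv2.imwrite("pics/t7.png",np.hstack([cv2.resize(S[150:270,180:300],(420,420),interpolation=2),cv2.resize(W[180:],(380,420))]))
E
```

```text
(no output)
```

View pics/t7.png

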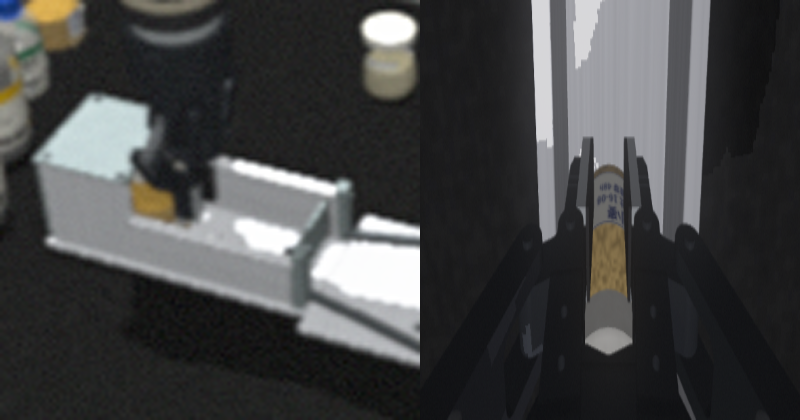

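Contact: the force rose to 3.3 N. The flap at side crop (312,225) is already shut behind the fingers, and the jar is upright under the cover edge. Now the measured push.

Call:
play_rows:
  motion:
    - [0, 0, 0, -0.1, 0, 0, -0.53]
    - [0, 0, 0, -0.2, 0, 0, -0.53]

```text
t: 19.3
tcp_pos: [0.6847, -0.0414, 0.048]
tool_rot: [-3.141, -0.003, 3.053]
contact_force: [-7.6, 0.3, 3.5]
grip_width: 0.02
grip_force: 2.9
```

Call:
play_rows:
  motion:
    - [0, 0, 0, -0.1, 0, 0, -0.53]
    - [0, 0, 0, -0.1, 0, 0, -0.53]

```text
t: 19.5
tcp_pos: [0.6858, -0.0415, 0.048]
tool_rot: [-3.141, -0.003, 3.053]
contact_force: [-5.7, 0.8, 2.7]
grip_width: 0.0199
grip_force: 2.7
```

Call:
play_rows:
  motion:
    - [0, 0, 0, -0.1, 0, 0, -0.53]
    - [0, 0, 0, -0.2, 0, 0, -0.53]
    - [0, 0, 0, -0.3, 0, 0, -0.53]
    - [0, 0, 0, -0.3, 0, 0, -0.53]

```text
t: 19.9
tcp_pos: [0.6888, -0.0417, 0.048]
tool_rot: [-3.141, -0.003, 3.053]
contact_force: [-6.3, -0.1, 3.0]
grip_width: 0.0199
grip_force: 2.7
```

Pad pushed about 5 mm. I back off 1.2 cm, then lift straight up, since the flap is already shut.

Call:
play_rows:
  motion:
    - [0, 0, 0, 0.3, 0, 0, -0.53]
    - [0, 0, 0, 0.6, 0, 0, -0.53]
    - [0, 0, 0, 1.2, 0, 0, -0.53]
    - [0, 0, 0, 1.2, 0, -2, -0.53]
    - [0, 0, 0, 1.2, 0, -5, -0.53]
    - [0, 0, 0, 1.2, 0, -9, -0.53]
    - [0, 0, 0, 6, 0, -12, -0.53]
    - [0, 0, 0, 11, 0, -12, -0.53]
    - [0, 0, 0, 16, 0, -12, -0.53]
    - [0, 0, 0, 21, 0, -12, -0.53]
    - [0, 0, 0, 26, 0, -12, -0.53]
    - [0, 0, 0, 26, 0, -12, -0.53]

```text
t: 21.1
tcp_pos: [0.4254, -0.0184, 0.1679]
tool_rot: [-3.141, -0.002, 3.053]
contact_force: [0.8, 0.2, 0.4]
grip_width: 0.0202
grip_force: 0.0
```

```bash
python3 - <<'E'
from h import *
s=sense();print(s["t"],s["contact_force"])
S=read_camera("side");T=read_camera("top")
c=cam("top");p=[proj(c,l2w(x,0,.077))[0].round(1) for x in(.130,.1385,.145)];print(p)
cv2.imwrite("pics/t8.png",np.hstack([cv2.resize(S[150:270,180:300],(420,420),interpolation=2),cv2.resize(T[95:215,220:328],(378,420),interpolation=2)]))
E
```

```text
21.1 [0.75647284 0.18438441 0.40517143]
[array([286.1, 134.1]), array([286.5, 130.6]), array([286.8, 127.9])]
```

View pics/t8.png

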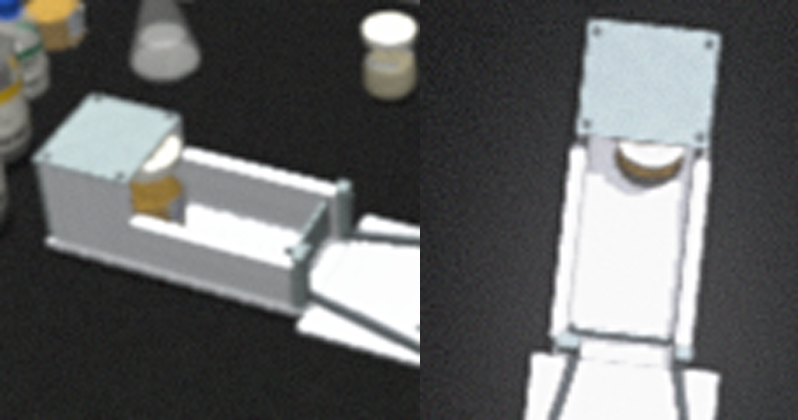

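The flap is shut across the gate (top crop (622,337)). The jar stands upright, half under the cover and centred. The robot is clear, so I hand in.

```bash
python3 -c "
from cell import *
print(finish_job())"
```

```text
the job is handed in; nothing more can be done
None
```

I handed the job in with the larger jar upright at the feeler pad, the pad pushed back about 5 mm by the force readings (not measured directly), the flap shut and the arm clear; no verdict was returned.

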